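Level the shirt platen of a garment printer

ROBOT

A 7-joint arm with a two-finger parallel gripper is mounted at the origin on the work surface. World frame = base frame: x ahead of the robot, y to its left, z up, the work surface at z = 0. Lengths are in m, angles in rad, forces in N, time in s.
With the tool pointing down it reaches from about 0.4 to 0.875 m from the base axis. Payload 19.3 kg.
Tool frame: the origin (TCP) lies at the very end of the fingers, on their centre line; the grasp point (between the pads) lies 19 mm behind it; z points along the fingers, y is the line along which they close (so a half turn about z gives the same grasp; the last joint's range is limited). The gripper opens to 85 mm and grips with 20 to 120 N. Pads are 22 mm wide; open, the fingers measure 114 mm over their backs; the gripper's body (76 mm by 85 mm) begins 54 mm behind the grasp point. The pads swing forward as they close: fully open they stand 13 mm farther back than shut.
Start: joints at [-1.405, 0.521, -0.036, 1.599, 0.021, 1.021, -0.113], TCP at [0.146, 0.608, 0.231] pointing down, gripper open.
Joint ranges: [-2.91, 2.91], [-0.3, 2.13], [-1.5, 1.42], [0.17, 2.43], [-1.26, 4.41], [0.16, 1.93], [-2.52, 2.52]. Speed limits (rad/s): [1.89, 1.89, 2.39, 2.39, 3.01, 3.01, 3.01].

INTERFACE

Orientations are given as [roll, pitch, yaw] about the fixed x, y, z axes, in that order (R = Rz(yaw) Ry(pitch) Rx(roll)).
In Python, from workcell import monitor, optics, workorder gives the robot as it stands.
- The arm moves only by the tool apply_moves, never from a script. Its arguments are lists of equal length, an entry for each row: "linear": the shift along the tool's x, y, z each as a share of 0.1 m, from -1 to 1, a list of three; "delta_rot": the turn, a rotation vector about the tool's x, y, z each as a share of 120 degrees, from -1 to 1, a list of three. A call has exactly 5 rows; each row is the pose to reach, as a shift and turn from the pose commanded when the call began, along the tool's axes at that moment; what a row does not reach only later rows make up. A row lasts 1/12 s, in which the tool goes at most 41.7 mm and 7.16 degrees, less where a joint would pass 70% of its speed; a pose out of reach is approached as far as the arm can. A call with a number of a shift or a turn outside -1 to 1 is refused whole. A call with a gripper value outside its range is refused whole. "gripper" is the opening, from -1 (shut) to 1 (fully open), set as the call begins (left out, the last holds). The fingers move at their own pace and stop on an object; "force" is the grip in N (left out, the last holds). Time passes only in rows, so rows that repeat a pose let the fingers close, or fill a call up. It gives the time, the measured TCP pose, the force, the opening and the grip force at its end, in the units of the state.
- monitor.observe(): the state, without advancing time (a new reading comes with each control period).
- optics.grab_frame(name): name is "side" or "top" or "wrist"; returns (picture, depth): 480x640x3 uint8, red, green, blue; 480x640 float32, m along the optical axis (not along the pixel's ray), 0 where there is no reading.
- optics.camera_info(name): a dict with "fx", "fy", "cx", "cy" (pixels), "rvec" (rotation vector, rad) and "tvec" (3), from world to camera coordinates, as OpenCV has them; the wrist camera has in their place "T_tool_cam" (4x4, takes a point from camera to tool coordinates, whose origin is the TCP and whose axes are the flange's). Camera axes: x right, y down, z forward; pixel columns grow to the right and rows downward; lengths in m; the calibration is good to about 2 mm. A picture is of the moment at which its call begins: read the wrist's pose just before it. camera_info takes no time and is no camera call.
- workorder.job_done(): hands the job in; it is judged then, once.
The state is a dict: "clock": time; "qpos": joint angles; "qd": joint speeds; "joint_efforts": joint torques, N m; "position": TCP position; "tool_rot": TCP orientation; "force": force on the tool from outside, world axes, zero at the start; "moment": the same for the moment, N m; "grip_width": finger opening in m; "finger_force": force on a finger pad.
Only numpy, scipy, OpenCV 4.12 (cv2) and the standard library are available. Lean on these libraries where they do the work, as an engineer would, in place of code of your own. Each camera call takes 0.05 s, during which the arm holds its last target. There are 200 camera calls.

TASK

The shirt platen sits crooked on its stand. Turn the two levelling handwheels by their upright pegs until the platen is level in every direction, within about a degree. Do not press on the platen itself, and leave the bottle, the jar and the spanner where they are.

Things in the scene. Friction and masses are not known exactly. Their poses are not given: they have to be found in the camera images.
- frame: Fixed white stand under the platen, base 280 x 220 x 36 mm with two side lugs for the wheel spindles. Origin on the work surface, midway between the spindles; x points away from the robot's side, y to the left wheel. The platen rests on a ball pivot at (130, 0, 95) mm and on a nut on each spindle at (0, +165) and (0, -165) mm.
- platen: The flat black-topped aluminium platen, 240 (x) x 260 (y) x 12 mm, with a lug at each side round the spindles. Origin at the ball pivot, 12.5 mm below the top face; the plate's centre is at x = -90 mm; its z axis is the normal of the plate, vertical when level. It stays below 140 mm over the work surface at any tilt.
- platen_top (a point): Centre of the platen's top face; z axis is the plate's normal.
- wheel_left (a joint): Angle (rad) of the left (+y) handwheel, a black disc, 100 mm diameter, top face 147 mm over the work surface, fixed in height above the platen's left lug. Grows clockwise seen from above, -2.3 to 2.3; stiff (0.15 N m), stays where left. At 0 its peg points along the frame's +x. The readings at which the platen is level differ each time and are not known beforehand: judge by the platen.
- wheel_right (a joint): The same for the right (-y) handwheel. One rad clockwise on either wheel raises the platen's lug on that side by about 7 mm: it turns the platen by 0.035 rad about the line from the ball pivot to the other wheel's spindle.
- peg_left (a point): Middle of the left wheel's upright steel peg, 16 mm diameter, standing 38 mm above the disc's top face (147 to 185 mm over the work surface), 40 mm off the wheel's axis.
- peg_right (a point): The same for the right wheel's peg (it leans and shifts by up to 4 mm with the platen).
- axis_left (a point): Centre of the left wheel's top face, on its axis, 147 mm over the work surface.
- axis_right (a point): Centre of the right wheel's top face, on its axis.
- ink_bottle: Blue plastic ink bottle, 48 mm diameter, 120 mm tall, loose, standing left of the stand. Origin under its centre.
- white_jar: White screw jar, 64 mm diameter, 75 mm tall, loose, standing right of the stand. Origin under its centre.
- spanner: Steel spanner lying loose on the work surface at the far right of the stand, about 180 mm long. Origin under its middle.

How it is judged:
By the outcome, as a careful person would: the job done as asked, in the order asked, and still so for the second after the job is handed in, with the robot touching nothing.
It also fails if it takes over 43 s, if anything falls off the work surface, if the arm or the gripper's body presses on something with over 40 N, if the wrist force passes 120 N, or if a joint passes its speed limit or range.

## Working session

There is one attempt and no reset: what is moved stays moved. The work goes in short steps, Python scripts to look and compute and a tool call to move; the robot and the scene stay as the last step left them, time stands still between calls to the robot, and variables do not carry over. Pictures are saved under pics/ and viewed, at most 10 in all, crops included, and the job is handed in when it is done.

Besides the shell and the picture viewer there is one more tool, called after "Emit:" in YAML: its name, and indented under it one key for each argument. apply_moves: Moves the arm, as the interface text tells. Its arguments: {"type":"object","properties":{"linear":{"type":"array"},"delta_rot":{"type":"array"},"gripper":{"type":"number"},"force":{"type":"number"}},"required":["linear","delta_rot"]}

```bash
mkdir -p pics
cat > h.py <<'E'
import numpy as np, cv2
from scipy.spatial.transform import Rotation as R
from workcell import monitor, optics, workorder
def cam(n):
    c=optics.camera_info(n); K=np.array([[c['fx'],0,c['cx']],[0,c['fy'],c['cy']],[0,0,1]])
    return K,cv2.Rodrigues(np.array(c['rvec'],float))[0],np.array(c['tvec'],float).ravel()
def ray(n,uv):
    K,Rm,t=cam(n); d=Rm.T@np.linalg.solve(K,[uv[0],uv[1],1.]); return -Rm.T@t,d
def onz(n,uv,z):
    o,d=ray(n,uv); return o+d*(z-o[2])/d[2]
def cloud(n,depth):
    K,Rm,t=cam(n); v,u=np.mgrid[:480,:640]
    p=np.stack([(u-K[0,2])/K[0,0]*depth,(v-K[1,2])/K[1,1]*depth,depth],-1)
    return (p-t)@Rm
E
python3 - <<'E'
from h import *
s=monitor.observe(); print(s)
for n in('top','side'):
    p,d=optics.grab_frame(n); cv2.imwrite(f'pics/{n}0.png',p[:,:,::-1]); np.save(f'{n}0.npy',d)
    K,Rm,t=cam(n); print(n,K[0,0],-Rm.T@t,Rm[2])
E
```

```text
{'clock': 0.0, 'qpos': array([-1.40518347,  0.52200932, -0.03632521,  1.59998946,  0.02120311,
        1.02111399, -0.11281895]), 'qd': array([-5.07004056e-05, -1.55393633e-03, -6.29677589e-04,  2.50000386e-04,
        9.82272446e-04,  6.31829176e-04, -6.37837422e-04]), 'joint_efforts': array([-9.95120390e-04, -9.27110624e+01,  1.97940677e+00, -3.69931626e+01,
        1.77298504e-02,  8.27784272e-03,  4.43123554e-05]), 'position': array([0.14598071, 0.60736845, 0.23073533]), 'tool_rot': array([-3.14046084e+00,  8.51181729e-05,  2.90575031e+00]), 'force': array([-0.14013672,  0.46843088, -0.38798909]), 'moment': array([-0.03732239,  0.01281441,  0.03797632]), 'finger_force': 0.0, 'grip_width': 0.08559697859580066}
top 461.7816580360647 [ 0.51527679 -0.02280926  1.16551853] [ 0.07432005  0.0214282  -0.99700419]
side 441.14980850555287 [0.29113115 0.69719023 0.62570558] [ 0.313324   -0.76872855 -0.55757017]
```

View pics/top0.png

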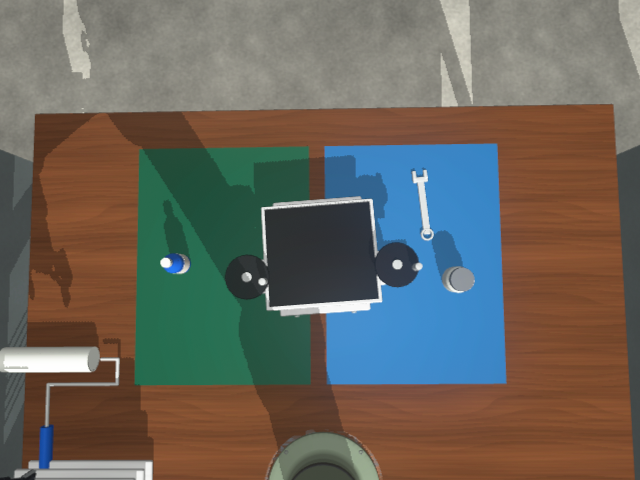

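View pics/side0.png

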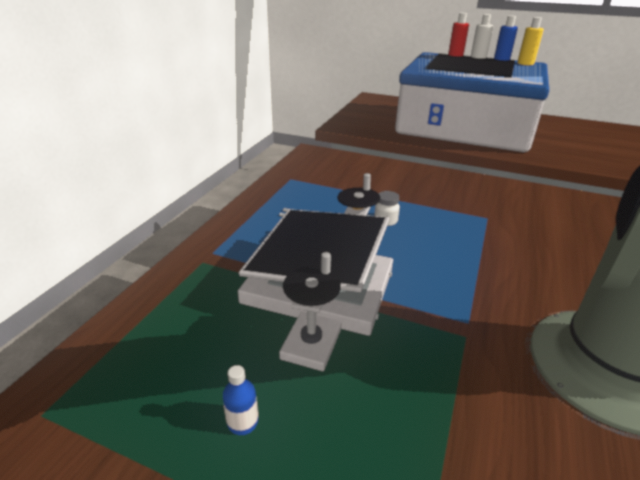

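The top view shows the left wheel hub at (247,277) with its peg at (262,282), and the right hub at (397,265) with its peg at (418,267). The platen spans about (265–378, 202–305). The side view shows the same with the bottle at (240,400).

```bash
cat >> h.py <<'E'
def fitplane(P):
    P=P.reshape(-1,3); m=np.ones(len(P),bool)
    for _ in range(6):
        A=np.c_[P[m,:2],np.ones(m.sum())]; c=np.linalg.lstsq(A,P[m,2],rcond=None)[0]
        r=P[:,2]-np.c_[P[:,:2],np.ones(len(P))]@c; m=np.abs(r)<max(2.5*r[m].std(),.0005)
    return c,r[m].std(),m.sum()
def platen(n,img,d,C,ax,ay):
    # C: frame origin xy ; ax, ay axes. returns slopes along frame x,y (deg), height at centre
    W=cloud(n,d); q=W[...,:2]-C; x=q@ax; y=q@ay
    m=(d>0)&(abs(x-.04)<.095)&(abs(y)<.105)&(abs(W[...,2]-.11)<.04)&(img.max(2)<70)
    c,s,k=fitplane(W[m]); g=c[:2]
    return np.degrees(np.arctan([g@ax,g@ay])),c[:2]@(C+.04*ax)+c[2],s,k
E
python3 - <<'E'
from h import *
p=cv2.imread('pics/top0.png')[:,:,::-1]; d=np.load('top0.npy'); W=cloud('top',d)
# bright blobs on the wheels
def blobs(uv,r):
    y0,x0=uv[1]-r,uv[0]-r; g=(p[y0:y0+2*r,x0:x0+2*r].min(2)>110).astype('uint8')
    n,_,st,ce=cv2.connectedComponentsWithStats(g)
    return [(ce[i]+[x0,y0],st[i,4]) for i in range(1,n)]
for uv in((247,277),(397,265)):
    for c,a in blobs(uv,26): 
        i=np.round(c).astype(int); print(uv,c,a,W[i[1],i[0]],'z.15',onz('top',c,.15),'z.185',onz('top',c,.185))
L=onz('top',(247,277),.15)[:2];Rr=onz('top',(397,265),.15)[:2]
C=(L+Rr)/2; ay=(L-Rr)/np.linalg.norm(L-Rr); ax=np.array([ay[1],-ay[0]])
print(L,Rr,np.linalg.norm(L-Rr),C,ax,ay)
for n in('top','side'):
    im=cv2.imread(f'pics/{n}0.png')[:,:,::-1]; dd=np.load(f'{n}0.npy'); print(n,platen(n,im,dd,C,ax,ay))
    W=cloud(n,dd); 
    for nm,c0 in(('desk',C-.22*ax),('desk2',C+.22*ax)):
        q=W[...,:2]-c0; m=(dd>0)&(abs(q@ax)<.04)&(abs(q@ay)<.2)&(abs(W[...,2])<.02); print(nm,fitplane(W[m]))
E
```

```text
(247, 277) [264.95918367 257.87755102] 49 [0.55977356 0.12567008 0.11770769] z.15 [0.55867339 0.12118431 0.15      ] z.185 [0.55717772 0.11622155 0.185     ]
(247, 277) [246.43589744 276.48717949] 78 [0.51917165 0.16244162 0.15340096] z.15 [0.51810588 0.16209799 0.15      ] z.185 [0.51800838 0.15572514 0.185     ]
(247, 277) [261.94230769 281.36538462] 52 [0.50815813 0.12228114 0.18675057] z.15 [0.50709149 0.12785611 0.15      ] z.185 [0.5073736 0.1226634 0.185    ]
(247, 277) [266.71428571 293.85714286] 63 [0.47859445 0.11975771 0.12794993] z.15 [0.47969097 0.11735608 0.15      ] z.185 [0.48091744 0.11252526 0.185     ]
(397, 265) [374.95       246.86666667] 60 [ 0.58247978 -0.12502364  0.11299865] z.15 [ 0.58041213 -0.12132594  0.15      ] z.185 [ 0.57816723 -0.11793055  0.185     ]
(397, 265) [396.94047619 264.1547619 ] 84 [ 0.54216972 -0.16812971  0.15480657] z.15 [ 0.54196024 -0.16868358  0.15      ] z.185 [ 0.5410406 -0.163656   0.185    ]
(397, 265) [417.74576271 266.52542373] 59 [ 0.53458913 -0.20774643  0.18549132] z.15 [ 0.53633045 -0.21391616  0.15      ] z.185 [ 0.5356048
[... 324 characters left out ...]
35  0.99754465]
top (array([-6.25095136,  0.13310467]), np.float64(0.11797708345839275), np.float64(0.0018131420991093715), np.int64(7487))
desk (array([9.15119781e-04, 4.56600401e-05, 6.75621297e-04]), np.float64(0.0020441575423085063), np.int64(5144))
desk2 (array([1.45785180e-03, 6.45122769e-05, 3.16233654e-04]), np.float64(0.002126855893172812), np.int64(4544))
side (array([-6.28899367,  0.16366671]), np.float64(0.11856934886136392), np.float64(0.0007954058086095502), np.int64(4680))
desk (array([0.00046986, 0.00073111, 0.00189801]), np.float64(0.0010387482937066338), np.int64(5451))
desk2 (array([-0.00181756,  0.00015759,  0.00382803]), np.float64(0.0010414441345883024), np.int64(2663))
```

Emit:
apply_moves:
  linear:
    - [-0.2,-0.16,0]
    - [-0.4,-0.32,0]
    - [-0.6,-0.48,0]
    - [-0.8,-0.64,0]
    - [-1,-0.8,0]
  delta_rot:
    - [0,0,0.05]
    - [0,0,0.1]
    - [0,0,0.15]
    - [0,0,0.2]
    - [0,0,0.23]
  gripper: 0.1
  force: 30

```text
clock: 0.52
position: [0.2251, 0.5053, 0.2311]
tool_rot: [-3.141, 0.0, 2.418]
force: [0.3, 0.1, 0.4]
grip_width: 0.0468
finger_force: 0.0
```

Emit:
apply_moves:
  linear:
    - [-0.2,-0.05,0]
    - [-0.4,-0.1,0]
    - [-0.6,-0.15,0]
    - [-0.8,-0.2,0]
    - [-1,-0.25,0]
  delta_rot:
    - [0,0,0]
    - [0,0,0]
    - [0,0,0]
    - [0,0,0]
    - [0,0,0]

```text
clock: 0.93
position: [0.2838, 0.4209, 0.2311]
tool_rot: [-3.141, 0.0, 2.424]
force: [0.7, 0.3, 0.0]
grip_width: 0.0468
finger_force: 0.0
```

Emit:
apply_moves:
  linear:
    - [-0.2,-0.05,0]
    - [-0.4,-0.1,0]
    - [-0.6,-0.15,0]
    - [-0.8,-0.2,0]
    - [-1,-0.25,0]
  delta_rot:
    - [0,0,0]
    - [0,0,0]
    - [0,0,0]
    - [0,0,0]
    - [0,0,0]

```text
clock: 1.35
position: [0.3427, 0.3364, 0.2312]
tool_rot: [-3.141, 0.0, 2.424]
force: [0.9, -0.0, -0.3]
grip_width: 0.0468
finger_force: 0.0
```

Emit:
apply_moves:
  linear:
    - [-0.2,-0.05,0]
    - [-0.4,-0.1,0]
    - [-0.6,-0.15,0]
    - [-0.8,-0.2,0]
    - [-1,-0.25,0]
  delta_rot:
    - [0,0,0]
    - [0,0,0]
    - [0,0,0]
    - [0,0,0]
    - [0,0,0]

```text
clock: 1.77
position: [0.4016, 0.2518, 0.2312]
tool_rot: [-3.141, -0.0, 2.424]
force: [-0.4, -0.5, 0.2]
grip_width: 0.047
finger_force: 0.0
```

Emit:
apply_moves:
  linear:
    - [-0.2,-0.05,0]
    - [-0.4,-0.1,0]
    - [-0.6,-0.15,0]
    - [-0.8,-0.2,0]
    - [-1,-0.25,0]
  delta_rot:
    - [0,0,0]
    - [0,0,0]
    - [0,0,0]
    - [0,0,0]
    - [0,0,0]

```text
clock: 2.18
position: [0.4605, 0.1672, 0.2312]
tool_rot: [-3.141, -0.0, 2.424]
force: [0.1, 1.4, -0.1]
grip_width: 0.047
finger_force: 0.0
```

Emit:
apply_moves:
  linear:
    - [-0.25,0,0]
    - [-0.5,-0.02,0]
    - [-0.63,-0.03,0]
    - [-0.63,-0.03,0]
    - [-0.63,-0.03,0]
  delta_rot:
    - [0,0,0]
    - [0,0,0]
    - [0,0,0]
    - [0,0,0]
    - [0,0,0]

```text
clock: 2.6
position: [0.5056, 0.1241, 0.2309]
tool_rot: [-3.141, -0.0, 2.423]
force: [-0.3, 0.9, 0.4]
grip_width: 0.0471
finger_force: 0.0
```

Run:
```python
from h import *
s=monitor.observe(); print(s['position'],s['tool_rot'],s['qpos'])
p,d=optics.grab_frame('wrist'); cv2.imwrite('pics/w0.png',p[:,:,::-1]); np.save('w0.npy',d)
c=optics.camera_info('wrist'); print(c)
```

```text
[0.50557561 0.12409323 0.23094946] [-3.14088997e+00 -3.25465726e-04  2.42280853e+00] [-0.55542492  0.36644411  0.26110385  1.88382856 -0.11760853  0.90684727
  0.61381439]
{'fx': 344.2310873809418, 'fy': 344.2310873809418, 'cx': 310.7589335245776, 'cy': 236.73245138201014, 'T_tool_cam': array([[-4.90936871e-04, -9.51850312e-01, -3.06562786e-01,
         7.84415951e-02],
       [ 9.99999740e-01, -3.05106409e-04, -6.54094761e-04,
         1.24396543e-03],
       [ 5.29066031e-04, -3.06563027e-01,  9.51850214e-01,
        -1.42467514e-01],
       [ 0.00000000e+00,  0.00000000e+00,  0.00000000e+00,
         1.00000000e+00]])}
```

View pics/w0.png

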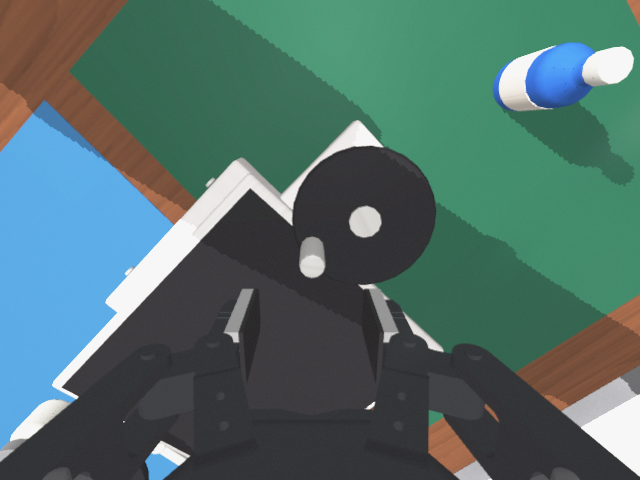

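The wrist view shows the peg top at (312,264), which puts it within 2 mm of the TCP, and the hub at (365,222). Next I descend and grip.

Emit:
apply_moves:
  linear:
    - [0,0.01,0.2]
    - [0,0.01,0.4]
    - [0,0.01,0.6]
    - [0,0.01,0.7]
    - [0,0.01,0.7]
  delta_rot:
    - [0,0,0]
    - [0,0,0]
    - [0,0,0]
    - [0,0,0]
    - [0,0,0]

```text
clock: 3.07
position: [0.5049, 0.1257, 0.1596]
tool_rot: [-3.139, -0.002, 2.425]
force: [-0.3, -0.4, 0.8]
grip_width: 0.0473
finger_force: 0.0
```

Emit:
apply_moves:
  linear:
    - [0,0,0]
    - [0,0,0]
    - [0,0,0]
    - [0,0,0]
    - [0,0,0]
  delta_rot:
    - [0,0,0]
    - [0,0,0]
    - [0,0,0]
    - [0,0,0]
    - [0,0,0]
  gripper: -1
  force: 30

```text
clock: 3.48
position: [0.5064, 0.1246, 0.1624]
tool_rot: [3.141, 0.001, 2.424]
force: [-4.2, -4.5, 6.4]
grip_width: 0.0149
finger_force: 29.3
```

Emit:
apply_moves:
  linear:
    - [-0.07,0.045,0]
    - [-0.13,0.104,0]
    - [-0.175,0.174,0]
    - [-0.206,0.251,0]
    - [-0.219,0.334,0]
  delta_rot:
    - [0,0,0]
    - [0,0,0]
    - [0,0,0]
    - [0,0,0]
    - [0,0,0]

```text
clock: 3.9
position: [0.5454, 0.1328, 0.1623]
tool_rot: [-3.14, 0.002, 2.421]
force: [-4.7, -9.1, 4.8]
grip_width: 0.0147
finger_force: 30.1
```

Emit:
apply_moves:
  linear:
    - [0.004,0.083,0]
    - [0.025,0.164,0]
    - [0.062,0.239,0]
    - [0.115,0.304,0]
    - [0.147,0.334,0]
  delta_rot:
    - [0,0,0]
    - [0,0,0]
    - [0,0,0]
    - [0,0,0]
    - [0,0,0]

```text
clock: 4.32
position: [0.5556, 0.1703, 0.1621]
tool_rot: [-3.14, 0.001, 2.424]
force: [-1.7, -10.2, 1.0]
grip_width: 0.0145
finger_force: 29.9
```

```bash
cat >> h.py <<'E'
C=np.array([.5285,-.0040]); ax=np.array([.9975,.0700]); ay=np.array([-.0700,.9975])
def meas(k=2):
    out=[]
    for n in('side','top'):
        for _ in range(k):
            p,d=optics.grab_frame(n); r=platen(n,p,d,C,ax,ay); out.append(r[0]); print(n,r)
    return np.mean(out,0),p,d
E
python3 - <<'E'
from h import *
s=monitor.observe(); print(s['clock'],s['position'],s['force'])
m,p,d=meas(1); print(m); cv2.imwrite('pics/t1.png',p[150:350,150:480,::-1].repeat(2,0).repeat(2,1))
E
```

```text
4.3167 [0.55560944 0.17029302 0.16205444] [ -1.69926264 -10.19417813   0.98390981]
side (array([-3.10431964, -2.32538315]), np.float64(0.11388797502353007), np.float64(0.0008589601723515797), np.int64(3060))
top (array([-3.1213706, -2.3961597]), np.float64(0.11298461318447739), np.float64(0.0017871414633157756), np.int64(7278))
[-3.11284512 -2.36077143]
```

View pics/t1.png

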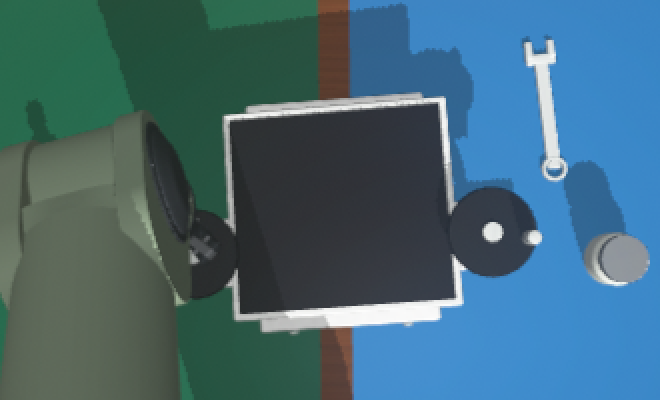

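The top view shows the left peg held by the gripper, with the right hub at crop (492,232) and its peg at (532,238). The left lug is within 0.3 mm of level, so I release it and go to the right peg.

Emit:
apply_moves:
  linear:
    - [0,0,0]
    - [0,0,0]
    - [0,0,0]
    - [0,0,0]
    - [0,0,-0.1]
  delta_rot:
    - [0,0,0]
    - [0,0,0]
    - [0,0,0]
    - [0,0,0]
    - [0,0,0]
  gripper: 0.1

```text
clock: 4.83
position: [0.555, 0.1706, 0.1704]
tool_rot: [-3.14, -0.001, 2.424]
force: [-0.8, 0.0, 0.1]
grip_width: 0.0468
finger_force: 0.0
```

Emit:
apply_moves:
  linear:
    - [0,0,-0.25]
    - [0,0,-0.5]
    - [0,0,-0.6]
    - [-0.15,-0.2,-0.6]
    - [-0.3,-0.4,-0.6]
  delta_rot:
    - [0,0,0]
    - [0,0,0]
    - [0,0,0]
    - [0,0,0]
    - [0,0,0]

```text
clock: 5.25
position: [0.5522, 0.1216, 0.2325]
tool_rot: [3.14, 0.001, 2.427]
force: [-0.0, -1.0, -0.3]
grip_width: 0.0468
finger_force: 0.0
```

Emit:
apply_moves:
  linear:
    - [-0.16,-0.2,0]
    - [-0.32,-0.4,0]
    - [-0.48,-0.6,0]
    - [-0.63,-0.8,0]
    - [-0.78,-1.0,0]
  delta_rot:
    - [0,0,0]
    - [0,0,0]
    - [0,0,0]
    - [0,0,0]
    - [0,0,0]

```text
clock: 5.67
position: [0.5449, -0.0069, 0.2319]
tool_rot: [3.141, 0.0, 2.424]
force: [0.2, -0.3, -0.3]
grip_width: 0.0473
finger_force: 0.0
```

Emit:
apply_moves:
  linear:
    - [-0.16,-0.2,0]
    - [-0.32,-0.4,0]
    - [-0.48,-0.6,0]
    - [-0.63,-0.8,0]
    - [-0.78,-1.0,0]
  delta_rot:
    - [0,0,0]
    - [0,0,0]
    - [0,0,0]
    - [0,0,0]
    - [0,0,0]

```text
clock: 6.08
position: [0.5378, -0.1336, 0.2319]
tool_rot: [3.141, 0.0, 2.424]
force: [-0.1, -0.4, -0.2]
grip_width: 0.0468
finger_force: 0.0
```

Emit:
apply_moves:
  linear:
    - [-0.16,-0.2,0]
    - [-0.32,-0.4,0]
    - [-0.43,-0.55,0]
    - [-0.43,-0.55,0]
    - [-0.43,-0.55,0]
  delta_rot:
    - [0,0,0]
    - [0,0,0]
    - [0,0,0]
    - [0,0,0]
    - [0,0,0]

```text
clock: 6.5
position: [0.534, -0.2029, 0.2316]
tool_rot: [3.142, 0.0, 2.422]
force: [0.8, 0.9, 0.5]
grip_width: 0.0471
finger_force: 0.0
```

Run:
```python
from h import *
s=monitor.observe(); P=s['position'];Rm=R.from_euler('xyz',s['tool_rot']).as_matrix(); print(P,s['tool_rot'],s['qpos'])
p,d=optics.grab_frame('wrist'); cv2.imwrite('pics/w1.png',p[:,:,::-1])
c=optics.camera_info('wrist');T=np.array(c['T_tool_cam'])
g=(p[:300].min(2)>110).astype('uint8'); n,_,st,ce=cv2.connectedComponentsWithStats(g)
for i in range(1,n):
    if st[i,4]<100 or st[i,4]>6000: continue
    u,v=ce[i]; dr=T[:3,:3]@[(u-c['cx'])/c['fx'],(v-c['cy'])/c['fy'],1]; o=T[:3,3]
    print(ce[i],st[i,4],[ (o+dr*(P[2]-z-o[2])/dr[2]).round(4)[:2] for z in(.166,.153)], [(P+Rm@(o+dr*(P[2]-z-o[2])/dr[2])).round(4)[:2] for z in(.166,.153)])
```

```text
[ 0.53397289 -0.2028528   0.23164727] [3.14157136e+00 1.93528983e-04 2.42210935e+00] [ 0.02453479  0.45375155  0.32637434  1.75851057 -0.17267988  0.95722166
  1.27124493]
[42.06578947 49.14473684] 152 [array([ 0.118 , -0.1441]), array([ 0.1205, -0.1532])] [array([ 0.3503, -0.2335]), array([ 0.3425, -0.2387])]
[348.69950125  62.37676642] 4812 [array([0.1114, 0.0219]), array([0.1135, 0.0232])] [array([ 0.4646, -0.113 ]), array([ 0.4639, -0.1107])]
[284.80694981 185.83783784] 259 [array([ 0.0438, -0.0146]), array([ 0.0417, -0.0156])] [array([ 0.4914, -0.185 ]), array([ 0.4924, -0.1871])]
[509.24013722 249.68696398] 2332 [array([0.0026, 0.1287]), array([-0.0021,  0.1366])] [array([ 0.6168, -0.1044]), array([ 0.6256, -0.1015])]
[ 62.93865031 244.35582822] 163 [array([ 0.0063, -0.1575]), array([ 0.0018, -0.1674])] [array([ 0.4254, -0.3171]), array([ 0.4223, -0.3276])]
[355.22508792 215.27315358] 853 [array([0.0254, 0.0288]), array([0.0221, 0.0305])] [array([ 0.5338, -0.1644]), array([ 0.5374, -0.1653])]
[199.79964762 266.30329726] 3973 [array([-0.0089, -0.0714]), array([-0.0143, -0.0759])] [array([ 0.4936, -0.2624]), array([ 0.4947, -0.2694])]
[303.98353458 255.43688255] 911 [array([-0.0013, -0.0033]), array([-0.0063, -0.0036])] [array([ 0.5328, -0.2062]), array([ 0.5363, -0.2097])]
[320.49180328 289.19307832] 549 [array([-0.0254,  0.0076]), array([-0.0319,  0.008 ])] [array([ 0.5581, -0.2139]), array([ 0.5632, -0.2179])]
[245.41780822 293.99315068] 146 [array([-0.0289, -0.0428]), array([-0.0357, -0.0455])] [array([ 0.5276, -0.2541]), array([ 0.5308, -0.2606])]
[376.33757962 293.61146497] 157 [array([-0.0287,  0.0451]), array([-0.0354,  0.0478])] [array([ 0.5853, -0.1879]), array([ 0.5921, -0.1902])]
```

View pics/w1.png

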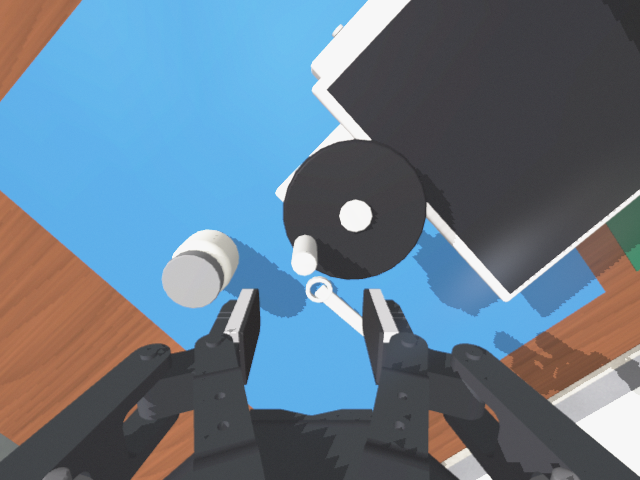

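The wrist view shows the right peg at (304,255), hub at (355,215) and jar at (200,266), well below the fingers.

Emit:
apply_moves:
  linear:
    - [-0.01,-0.03,0.2]
    - [-0.01,-0.03,0.4]
    - [-0.01,-0.03,0.6]
    - [-0.01,-0.03,0.7]
    - [-0.01,-0.03,0.7]
  delta_rot:
    - [0,0,0]
    - [0,0,0]
    - [0,0,0]
    - [0,0,0]
    - [0,0,0]

```text
clock: 6.97
position: [0.5324, -0.2036, 0.1596]
tool_rot: [-3.14, -0.003, 2.425]
force: [0.2, -0.0, -0.2]
grip_width: 0.047
finger_force: 0.0
```

Emit:
apply_moves:
  linear:
    - [0,0,0]
    - [0,0,0]
    - [0,0,0]
    - [0,0,0]
    - [0,0,0]
  delta_rot:
    - [0,0,0]
    - [0,0,0]
    - [0,0,0]
    - [0,0,0]
    - [0,0,0]
  gripper: -1
  force: 30

```text
clock: 7.38
position: [0.5332, -0.2067, 0.1627]
tool_rot: [-3.141, 0.003, 2.423]
force: [-2.2, -8.7, 3.5]
grip_width: 0.0147
finger_force: 31.2
```

Emit:
apply_moves:
  linear:
    - [-0.064,0.055,0]
    - [-0.114,0.122,0]
    - [-0.149,0.198,0]
    - [-0.168,0.279,0]
    - [-0.169,0.363,0]
  delta_rot:
    - [0,0,0]
    - [0,0,0]
    - [0,0,0]
    - [0,0,0]
    - [0,0,0]

```text
clock: 7.8
position: [0.5703, -0.1924, 0.163]
tool_rot: [-3.14, 0.005, 2.421]
force: [-5.2, -11.1, 2.6]
grip_width: 0.0151
finger_force: 31.4
```

Emit:
apply_moves:
  linear:
    - [0.015,0.082,0]
    - [0.048,0.159,0]
    - [0.096,0.227,0]
    - [0.146,0.276,0]
    - [0.174,0.297,0]
  delta_rot:
    - [0,0,0]
    - [0,0,0]
    - [0,0,0]
    - [0,0,0]
    - [0,0,0]

```text
clock: 8.22
position: [0.576, -0.1559, 0.1626]
tool_rot: [-3.141, 0.002, 2.424]
force: [-4.7, -8.7, 1.6]
grip_width: 0.0147
finger_force: 31.6
```

Run:
```python
from h import *
s=monitor.observe(); print(s['clock'],s['position'],s['force'])
m,p,d=meas(2); print(m); g=np.tan(np.radians(m)); print('lug mm L,R', -g[0]*130+g[1]*165, -g[0]*130-g[1]*165)
```

```text
8.2167 [ 0.57597201 -0.15585892  0.16255924] [-4.74065025 -8.66794605  1.60824378]
side (array([0.00150642, 0.07877646]), np.float64(0.10889906606119601), np.float64(0.0008535282081586858), np.int64(4765))
side (array([0.04205322, 0.14182457]), np.float64(0.10885821273327952), np.float64(0.0008370438804638993), np.int64(4753))
top (array([0.04139484, 0.10999147]), np.float64(0.10792854999202345), np.float64(0.0018149951776866666), np.int64(7402))
top (array([0.00634509, 0.10301549]), np.float64(0.10789790041671134), np.float64(0.0018232576853029522), np.int64(7388))
[0.02282489 0.108402  ]
lug mm L,R 0.2603876694664585 -0.36396375184234775
```

Tilt is about 0.1° in both directions, so I release and retreat.

Emit:
apply_moves:
  linear:
    - [0,0,0]
    - [0,0,0]
    - [0,0,0]
    - [0,0,0]
    - [0,0,-0.1]
  delta_rot:
    - [0,0,0]
    - [0,0,0]
    - [0,0,0]
    - [0,0,0]
    - [0,0,0]
  gripper: 0.1

```text
clock: 8.83
position: [0.5754, -0.1545, 0.1703]
tool_rot: [-3.14, -0.002, 2.424]
force: [-1.0, -0.0, -0.2]
grip_width: 0.047
finger_force: 0.0
```

Emit:
apply_moves:
  linear:
    - [0,0,-0.2]
    - [0,0,-0.4]
    - [0,0,-0.6]
    - [0,0,-0.8]
    - [0,0,-0.8]
  delta_rot:
    - [0,0,0]
    - [0,0,0]
    - [0,0,0]
    - [0,0,0]
    - [0,0,0]

```text
clock: 9.25
position: [0.5774, -0.1554, 0.2558]
tool_rot: [3.139, 0.005, 2.424]
force: [0.2, 0.6, 0.3]
grip_width: 0.0472
finger_force: 0.0
```

Run:
```python
from h import *
s=monitor.observe(); print(s['clock'],s['position'],s['force'])
m,p,d=meas(2); print(m); cv2.imwrite('pics/t2.png',p[:,:,::-1])
```

```text
9.25 [ 0.57743852 -0.15540556  0.25576286] [0.18564984 0.55637311 0.28710027]
side (array([0.02799625, 0.09811289]), np.float64(0.10886553738143764), np.float64(0.0008337711607750171), np.int64(4745))
side (array([0.05286774, 0.13011242]), np.float64(0.10885536397041363), np.float64(0.0008623053920872066), np.int64(4782))
top (array([0.04644001, 0.10214452]), np.float64(0.10790176307147993), np.float64(0.001829486614515611), np.int64(7425))
top (array([0.0604254, 0.0797263]), np.float64(0.10791715582866653), np.float64(0.0018007226192215003), np.int64(7396))
[0.04693235 0.10252403]
```

View pics/t2.png

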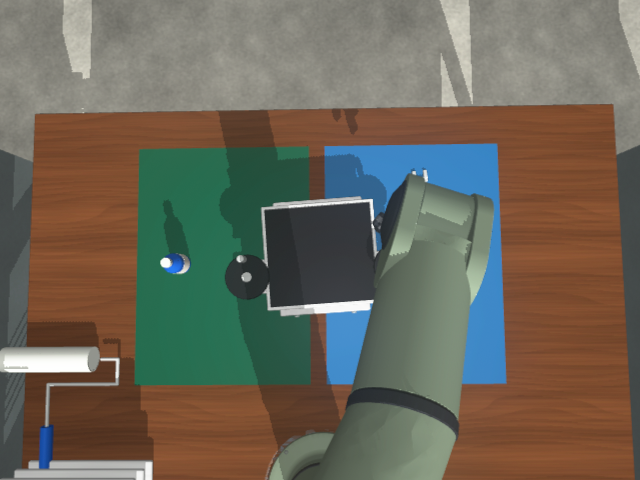

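The top view shows the arm clear above the right wheel, the bottle unmoved at (175,263), and the left peg now pointing away from the robot at (241,259). The platen is level, so I hand in.

```bash
python3 -c "
from h import *
print(workorder.job_done())"
```

```text
the job is handed in; nothing more can be done
None
```

I levelled the platen to about 0.1° in both directions, measured by two cameras after release, and handed the job in at about 9.5 s; the bottle stayed put, and the arm stayed clear of the jar and spanner, which it hid in the last picture.

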